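# Count bottle caps through the gate of a counting tray

### The arm

A 6-joint arm with a two-finger parallel gripper is mounted at the origin on the work surface. World frame = base frame: x ahead of the robot, y to its left, z up, the work surface at z = 0. Lengths are in m, angles in rad, forces in N, time in s.
With the tool pointing down it reaches from about 0.3 to 0.85 m from the base axis. Payload 4.2 kg.
Tool frame: the origin (TCP) lies between the finger pads; the fingertips stand 17 mm ahead of it and the grasp point (between the pads) lies 2 mm behind it; z points along the fingers, y is the line along which they close (so a half turn about z gives the same grasp; the last joint's range is limited). The gripper opens to 91 mm and grips with 3 to 60 N. Pads are 32 mm wide; open, the fingers measure 118 mm over their backs; the gripper's body (76 mm by 178 mm) begins 60 mm behind the grasp point.
Start: joints at [1.158, 0.32, 1.565, -0, 1.257, -0.02], TCP at [0.22, 0.531, 0.231] pointing down, gripper open.
Joint ranges: [-3.11, 3.11], [-0.84, 2.01], [0.21, 2.61], [-1.34, 4.49], [0.05, 2.63], [-2.56, 2.56]. Speed limits (rad/s): [2.57, 2.57, 3.14, 3.14, 3.14, 3.14].

### API

Orientations are given as a unit quaternion [w, x, y, z].
In Python, from bench import readout, get_image, camera_model, finish_job gives the robot as it stands. The module is installed in compiled form; this text tells all that it offers.
- The arm moves only by the tool apply_moves, never from a script. Its argument "series" is a list of rows, each an object of numbers: "rx", "ry", "rz": the turn, a rotation vector about the world's x, y, z in rad; "tx", "ty", "tz": the shift along the world's x, y, z in m; "claw": the finger opening in m, from 0 to 0.0912. A call has 1 to 5 rows; each row shifts and turns the commanded pose from where the row before left it; what a row does not reach is not made up. A row lasts 1/8 s, in which the tool goes at most 62.5 mm and 10.7 degrees, less where a joint would pass 70% of its speed; a pose out of reach is approached as far as the arm can. A call with a gripper value outside its range is refused whole. The fingers move at their own pace and stop on an object; "force" is the grip in N (left out, the last holds). Time passes only in rows, so rows that do not move let the fingers close. It gives the time, the measured TCP pose, the force, the opening and the grip force at its end, in the units of the state.
- readout.read_state(): the state, without advancing time (a new reading comes with each control period).
- get_image(name): name is "scene" or "top" or "wrist"; returns (picture, depth): 384x512x3 uint8, blue, green, red; 384x512 float32, m along the optical axis (not along the pixel's ray), 0 where there is no reading.
- camera_model(name): a dict with "vertical_fov" (degrees; the focal length in pixels is half the picture's height over the tangent of half this angle, whatever the lens; pixels are square), "cx", "cy" (the principal point, pixels), "xyz" and "rotation" of the camera in the world. Camera axes: x right, y up, looking along -z (the intrinsics and any distortion apply to the point x, -y, -z); pixel columns grow to the right and rows downward; lengths in m; the calibration is good to about 2 mm. The wrist camera is an equidistant fisheye: a pixel r from the principal point sees the ray r / f radians off the axis. A picture is of the moment at which its call begins: read the wrist's pose just before it. camera_model takes no time and is no camera call; for the wrist camera it gives the pose at the moment of the call.
- finish_job(): hands the job in; it is judged then, once.
The state is a dict: "time": time; "q": joint angles; "dq": joint speeds; "tau": joint torques, N m; "tool_pos": TCP position; "orientation": TCP orientation; "contact_force": force on the tool from outside, world axes, zero at the start; "wrist_torque": the same for the moment, N m; "opening": opening from 0.0 (shut) to 1.0 (fully open); "grasp_force": force on a finger pad.
Only numpy, scipy, OpenCV 4.12 (cv2) and the standard library are available. Lean on these libraries where they do the work, as an engineer would, in place of code of your own. Each camera call takes 0.05 s, during which the arm holds its last target. There are 200 camera calls.

### The job

Count the three loose aluminium bottle caps into the trough of the counting tray: with the fingertips, push them along the tray floor and through the gate in the fence, one at a time, so that each has dropped into the trough behind before the next goes through, until all three lie in it. Do not lift any cap off the tray floor, and leave the rubber stopper and the glass vial on the tray, and everything else on the bench, standing where they are.

Things in the scene. Friction and masses are not known exactly. Their poses are not given: they have to be found in the camera images.
- tray: White counting tray with a flat grey floor, fixed; its place and yaw (within 0.4 rad) vary. Origin on the bench, x and y along its edges, z up. In its frame: floor 85 mm above the bench, x -120..120 mm, y -135..80 mm; rims 8 mm high at both x sides and at -y; at +y an aluminium fence 24 mm high, 5 mm thick (y 80..85 mm), the gate in it and the trough behind it.
- gate (a point): Centre of the gate at floor level, at tray (0, 82.5, 85) mm: a gap 42 mm wide in the fence, passed along tray +y (the point's axes are the tray's). The floor runs level through it and ends at y = 85 mm; a cap falls once its centre is past that. On the fence, 22 to 44 mm either side of the gate's centre line, sit two black light-gate heads, y 80..92 mm, tops 40 mm above the floor.
- trough (a point): Centre of the trough's bottom, at tray (0, 116, 5) mm, 80 mm lower than the tray floor. Open on top, inside x -50..50 mm, y 85..147 mm in the tray frame; its three outer walls are 5 mm thick and rise 24 mm above the tray floor.
- cap_a: A loose plain aluminium screw cap: a solid knurled disc 32 mm across and 12 mm high, 10 to 23 g, at the start lying flat on the tray floor. Origin at the centre of its underside, z up. The three caps are alike and interchangeable.
- cap_b: A loose plain aluminium screw cap: a solid knurled disc 32 mm across and 12 mm high, 10 to 23 g, at the start lying flat on the tray floor. Origin at the centre of its underside, z up. The three caps are alike and interchangeable.
- cap_c: A loose plain aluminium screw cap: a solid knurled disc 32 mm across and 12 mm high, 10 to 23 g, at the start lying flat on the tray floor. Origin at the centre of its underside, z up. The three caps are alike and interchangeable.
- stopper: Loose black rubber stopper standing on the tray floor near the fence, to one side of the gate: 26 mm across at the foot, 32 mm at the top, 34 mm high. Origin at the centre of its underside. To be left alone.
- vial: Loose small closed glass vial standing on the tray floor near the fence, on the other side of the gate: 26 mm across, 42 mm high. Origin at the centre of its underside. To be left alone.
- flask: Bystander on the bench: aluminium bottle, 48 mm across, 105 mm high; origin at the centre of its underside.
- dishes: Bystander on the bench: two stacked glass Petri dishes, 94 mm across, 35 mm high; origin at the centre of the underside.
- carton: Bystander on the bench: white carton with a blue band, 100 by 65 by 55 mm; origin at the centre of its underside.
- beaker: Bystander on the bench: glass beaker with tubes standing in it, 68 mm across, 140 mm high with the tubes; origin at the centre of its underside.
- tweezers: Bystander on the bench: steel tweezers lying flat, 180 mm long, 7 mm high; origin near the middle, on the bench.
Mind the look-alikes: they are no part of the job. Leave any blue look-alike of the cap_b alone. What is shaped like the cap_a but pink is not meant.

How it is judged:
By the outcome, as a careful person would: the job done as asked, in the order asked, and still so for the second after the job is handed in, with the robot touching nothing.
It also fails if it takes over 61 s, if anything falls off the work surface, if the arm or the gripper's body presses on something with over 40 N, if the wrist force passes 120 N, or if a joint passes its speed limit or range.

## Working session

There is one attempt and no reset: what is moved stays moved. The work goes in short steps, Python scripts to look and compute and a tool call to move; the robot and the scene stay as the last step left them, time stands still between calls to the robot, and variables do not carry over. Pictures are saved under pics/ and viewed, at most 10 in all, crops included, and the job is handed in when it is done.

Besides the shell and the picture viewer there is one more tool, called after ">>>" by a JSON object that holds its "op" and its "data", one argument or row to a line. apply_moves: Moves the arm, as the interface text tells. Its arguments: {"type":"object","properties":{"series":{"type":"array","items":{"type":"object","properties":{"rx":{"type":"number"},"ry":{"type":"number"},"rz":{"type":"number"},"tx":{"type":"number"},"ty":{"type":"number"},"tz":{"type":"number"},"claw":{"type":"number"}}}},"force":{"type":"number"}},"required":["series"]}

```bash
mkdir -p pics; python3 - <<'E'
from bench import *
import cv2,numpy as np
for n in("top","scene"):
    m=camera_model(n);print(n,{k:np.round(v,4).tolist() if not isinstance(v,str) else v for k,v in m.items()})
    p,d=get_image(n);cv2.imwrite(f"pics/{n}0.png",p);np.save(f"{n}0.npy",d)
a=cv2.imread("pics/top0.png");b=cv2.imread("pics/scene0.png")
s=readout.read_state();print(s["time"],s["tool_pos"],s["orientation"])
E
```

```text
top {'vertical_fov': 48.8626, 'cx': 252.0699, 'cy': 197.8007, 'xyz': [0.3779, -0.0189, 1.1921], 'rotation': [-0.697, -0.0498, 0.0561, 0.7131]}
scene {'vertical_fov': 42.0002, 'cx': 251.1104, 'cy': 190.2204, 'xyz': [1.4648, 0.4463, 0.9739], 'rotation': [0.4612, 0.2198, 0.3558, 0.7825]}
0.1 [0.21993625 0.53083093 0.23023305] [-1.51329446e-04  1.95128394e-01  9.80777402e-01 -7.58098328e-04]
```

View pics/top0.png

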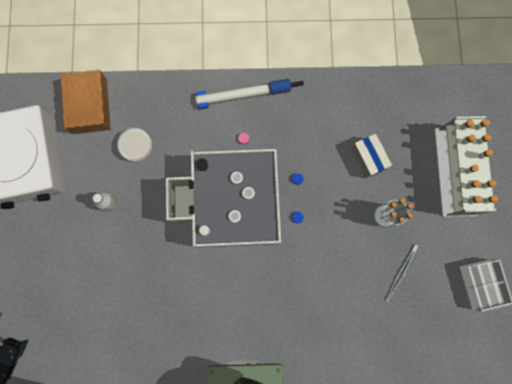

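View pics/scene0.png

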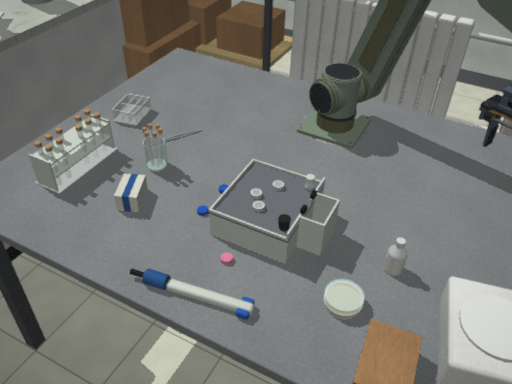

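Top view: three plain caps in the tray at (237,177), (248,193), (235,216); the stopper is at (201,165) and the vial at (204,230). The gate and trough are on the left at about (180,198). The look-alikes, blue at (297,179) and (297,217) and pink at (243,138), lie off the tray. The scene view agrees.

```bash
cat > h.py <<'E'
from bench import *
import cv2,numpy as np
from scipy.spatial.transform import Rotation as R
def rays(n,m,uv):
    uv=np.atleast_2d(uv).astype(float);f=192/np.tan(np.radians(m["vertical_fov"])/2)
    x=(uv[:,0]-m["cx"]);y=(uv[:,1]-m["cy"])
    if n=="wrist":
        r=np.hypot(x,y)+1e-9;t=r/f;d=np.c_[np.sin(t)*x/r,-np.sin(t)*y/r,-np.cos(t)]
    else: d=np.c_[x/f,-y/f,-np.ones(len(x))]
    q=np.array(m["rotation"])
    Rm=R.from_quat(q,scalar_first=True) if q.ndim==1 else R.from_matrix(q)
    return np.array(m["xyz"]),Rm.apply(d)
def onplane(n,m,uv,z):
    o,d=rays(n,m,uv);return o+d*((z-o[2])/d[:,2])[:,None]
def project(n,m,P):
    P=np.atleast_2d(P);q=np.array(m["rotation"]);Rm=R.from_quat(q,scalar_first=True) if q.ndim==1 else R.from_matrix(q)
    c=Rm.inv().apply(P-np.array(m["xyz"]));f=192/np.tan(np.radians(m["vertical_fov"])/2)
    x,y,z=c[:,0],-c[:,1],-c[:,2];r=np.hypot(x,y)+1e-12
    k=f*np.arctan2(r,z)/r if n=="wrist" else f/z
    return np.c_[m["cx"]+k*x,m["cy"]+k*y]
E
python3 - <<'E'
from h import *
p=cv2.imread("pics/top0.png");m=camera_model("top");d=np.load("top0.npy")
for name,uv,z in [("cap",(237,177),.097),("cap",(248,193),.097),("cap",(235,216),.097),("stop",(201,165),.119),("vial",(204,230),.127),("c-tr",(277,150),.093),("c-br",(280,242),.093),("c-tl",(192,152),.109),("c-bl",(194,245),.109)]:
    P=onplane("top",m,uv,z)[0];o,r=rays("top",m,uv);Z=o+r[0]*d[uv[1],uv[0]];print(name,P.round(3),"depth z",Z.round(3)[2])
c=p[135:260,155:310];cv2.imwrite("pics/crop0.png",cv2.resize(c,None,fx=5,fy=4.8 if 0 else 4.75,interpolation=cv2.INTER_CUBIC)[:600,:800])
E
```

```text
cap [0.599 0.008 0.097] depth z 0.094
cap [ 0.556 -0.02   0.097] depth z 0.095
cap [0.496 0.015 0.097] depth z 0.097
stop [0.629 0.1   0.119] depth z 0.122
vial [0.459 0.093 0.127] depth z 0.127
c-tr [ 0.672 -0.1    0.093] depth z 0.001
c-br [ 0.426 -0.1    0.093] depth z 0.095
c-tl [0.667 0.125 0.109] depth z 0.107
c-bl [0.423 0.12  0.109] depth z 0.109
```

View pics/crop0.png

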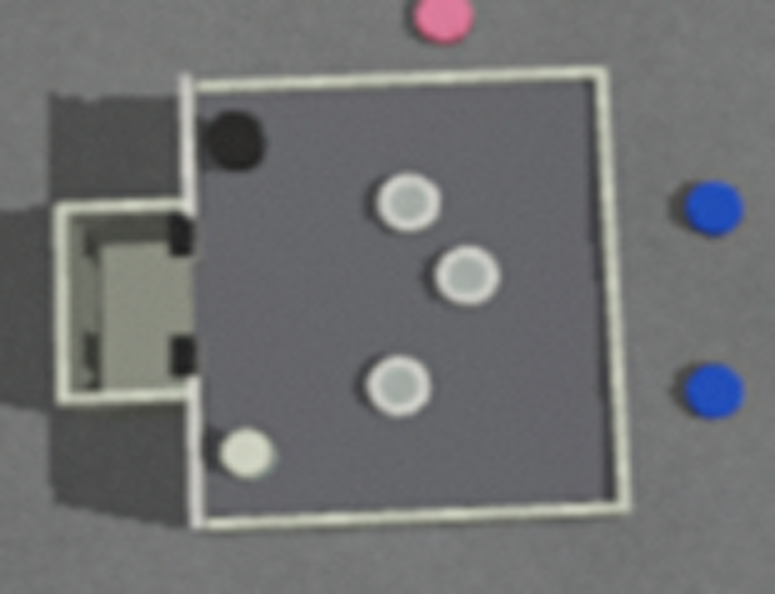

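The crop confirms the three plain aluminium caps, at crop (408,202), (467,275) and (399,386). They are the only caps on the tray, and the blue and pink ones are outside it. Next I fit the tray frame precisely.

```bash
cat >> h.py <<'E'
def tray(p,m,n="top"):
    """edge fits by white rim mask -> tray pose"""
    hsv=cv2.cvtColor(p,cv2.COLOR_BGR2HSV);return ((hsv[...,2]>150)&(hsv[...,1]<60)).astype(np.uint8)
def caps(p,box):
    g=tray(p,None);x0,y0,x1,y1=box;k=np.zeros_like(g);k[y0:y1,x0:x1]=g[y0:y1,x0:x1]
    out=[]
    for c in cv2.findContours(k,cv2.RETR_EXTERNAL,cv2.CHAIN_APPROX_NONE)[0]:
        if len(c)>8:(x,y),r=cv2.minEnclosingCircle(c);b=cv2.fitEllipse(c);out.append((b[0][0],b[0][1],r))
    return np.array(out)
E
python3 - <<'E'
from h import *
p=cv2.imread("pics/top0.png");m=camera_model("top")
g=tray(p,m)
C=caps(p,(198,158,272,240));print(C.round(1));print(onplane("top",m,C[:,:2],.097).round(4))
gr=p.min(2).astype(float)
def centroid(line,axis):  # brightness centroid across rim
    l=np.clip(gr[line]-135,0,None)if 0 else None
def prof(vals,base):
    w=np.clip(vals-base,0,None);return (w*np.arange(len(w))).sum()/w.sum()
def fit(pts,z):
    P=onplane("top",m,pts,z);v=cv2.fitLine(P[:,:2].astype(np.float32),cv2.DIST_HUBER,0,1e-4,1e-4).ravel();return v
R_=[(270+prof(gr[r,270:288],125),r) for r in range(160,235)]
T=[(c,145+prof(gr[145:160,c],125)) for c in range(205,270)]
B=[(c,234+prof(gr[234:252,c],125)) for c in range(212,270)]
F=[(186+prof(gr[r,186:199],125),r) for r in list(range(154,158))+list(range(214,221))+list(range(236,242))]
for n,q,z in(("-y rim",R_,.093),("+x rim",T,.093),("-x rim",B,.093),("fence",F,.109)):
    v=fit(q,z);print(n,v.round(4),"deg",np.degrees(np.arctan2(v[1],v[0])).round(2))
k=((p.max(2)<60)).astype(np.uint8)
nn,_,st,ce=cv2.connectedComponentsWithStats(k[140:260,180:220])
for i in range(1,nn):
    if st[i,4]>8:
        c=ce[i]+[180,140];print("dark",st[i],c.round(1),onplane("top",m,c,.125).round(4),onplane("top",m,c,.119).round(4))
E
```

```text
[[204.1 229.8   5.1]
 [234.4 215.7   6.1]
 [248.2 192.5   6.1]
 [236.4 177.2   6. ]]
[[ 0.462   0.0955  0.097 ]
 [ 0.497   0.0164  0.097 ]
 [ 0.5574 -0.0208  0.097 ]
 [ 0.599   0.0094  0.097 ]]
-y rim [ 0.9998  0.0182  0.5024 -0.0982] deg 1.04
+x rim [ 0.0189 -0.9998  0.6715  0.0067] deg -88.92
-x rim [ 0.0194 -0.9998  0.4263  0.0028] deg -88.89
fence [0.9999 0.0171 0.5484 0.1228] deg 0.98
dark [ 15  19  13  12 118] [201.2 164.4] [[0.6289 0.0991 0.125 ]] [[0.6303 0.0998 0.119 ]]
dark [ 8 40  5  9 32] [190.3 184. ] [[0.5781 0.1271 0.125 ]] [[0.5793 0.128  0.119 ]]
dark [10 66  4  8 30] [191.4 209.5] [[0.5122 0.1245 0.125 ]] [[0.513  0.1253 0.119 ]]
```

>>> {"op": "apply_moves", "data": {
  "series": [
    {"tx":0.0282,"ty":-0.0496,"rz":-0.0966,"claw":0.022},
    {"tx":0.0282,"ty":-0.0496,"rz":-0.0966},
    {"tx":0.0282,"ty":-0.0496,"rz":-0.0966},
    {"tx":0.0282,"ty":-0.0496,"rz":-0.0966},
    {"tx":0.0282,"ty":-0.0496,"rz":-0.0966}
  ]
}}

```text
validation failed for argument at $.se...
```

>>> {"op": "apply_moves", "data": {
  "series": [
    {"tx":0.0282,"ty":-0.0496,"rz":-0.0966},
    {"tx":0.0282,"ty":-0.0496,"rz":-0.0966},
    {"tx":0.0282,"ty":-0.0496,"rz":-0.0966},
    {"tx":0.0282,"ty":-0.0496,"rz":-0.0966},
    {"tx":0.0282,"ty":-0.0496,"rz":-0.0966}
  ]
}}

```text
validation failed for argument at $.se...
```

>>> {"op": "apply_moves", "data": {
  "series": [
    {"tx":0.0282,"ty":-0.0496,"rz":-0.0966},
    {"tx":0.0282,"ty":-0.0496,"rz":-0.0966},
    {}
  ]
}}

```text
validation failed for argument at $.se...
```

```bash
python3 - <<'E'
from h import *
s=readout.read_state();q=s["orientation"];Rm=R.from_quat(q,scalar_first=True)
print(s["time"],s["tool_pos"].round(4) if hasattr(s["tool_pos"],'round') else s["tool_pos"],"tool y",Rm.apply([0,1,0]).round(4),"z",Rm.apply([0,0,1]).round(4),s["opening"])
m=camera_model("wrist");np.save("wm.npy",m,allow_pickle=True);print(m)
p,d=get_image("wrist");cv2.imwrite("pics/w0.png",p)
E
```

```text
0.1 [0.2199 0.5308 0.2302] tool y [ 0.3828  0.9238 -0.0015] z [-6.0e-04 -1.4e-03 -1.0e+00] 1.0000659099199996
{'vertical_fov': 65.70646984690485, 'cx': 257.92975074948805, 'cy': 186.94160533083686, 'xyz': array([0.147276  , 0.56119022, 0.38303302]), 'rotation': array([ 0.82313912, -0.11756657, -0.07714746,  0.55015304])}
```

View pics/w0.png

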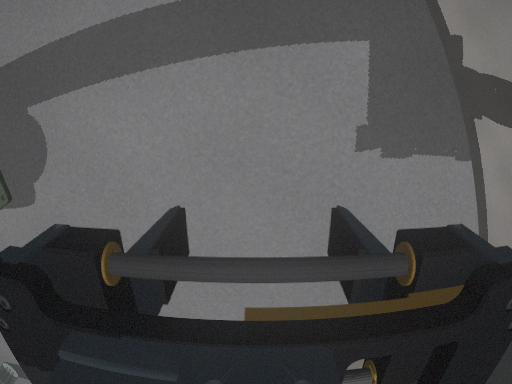

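The view shows only bare bench, with the open fingers at (160,260) and (350,260). The rows were rejected, so I'm retrying with every field filled in.

>>> {"op": "apply_moves", "data": {
  "series": [
    {"tx":0.0282,"ty":-0.0496,"tz":0,"rx":0,"ry":0,"rz":-0.0966,"claw":0.022}
  ]
}}

```text
time: 0.28
tool_pos: [0.2478, 0.4832, 0.2301]
orientation: [-0.0, 0.242, 0.97, 0.0]
contact_force: [1.4, 0.6, -0.0]
opening: 0.917
grasp_force: 0.0
```

>>> {"op": "apply_moves", "data": {
  "series": [
    {"tx":0.0282,"ty":-0.0496,"tz":0,"rx":0,"ry":0,"rz":-0.0966,"claw":0.022},
    {"tx":0.0282,"ty":-0.0496,"tz":0,"rx":0,"ry":0,"rz":-0.0966,"claw":0.022},
    {"tx":0.0282,"ty":-0.0496,"tz":0,"rx":0,"ry":0,"rz":-0.0966,"claw":0.022},
    {"tx":0.0282,"ty":-0.0496,"tz":0,"rx":0,"ry":0,"rz":-0.0966,"claw":0.022},
    {"tx":0.0282,"ty":-0.0496,"tz":0,"rx":0,"ry":0,"rz":-0.0966,"claw":0.022}
  ]
}}

```text
time: 0.9
tool_pos: [0.3899, 0.2319, 0.2309]
orientation: [0.0, 0.469, 0.883, 0.0]
contact_force: [1.7, 1.0, -0.2]
opening: 0.371
grasp_force: 0.0
```

>>> {"op": "apply_moves", "data": {
  "series": [
    {"tx":0.0282,"ty":-0.0496,"tz":0,"rx":0,"ry":0,"rz":-0.0966,"claw":0.022},
    {"tx":0.0282,"ty":-0.0496,"tz":0,"rx":0,"ry":0,"rz":-0.0966,"claw":0.022},
    {"tx":0.0282,"ty":-0.0496,"tz":0,"rx":0,"ry":0,"rz":-0.0966,"claw":0.022},
    {"tx":0.0282,"ty":-0.0496,"tz":0,"rx":0,"ry":0,"rz":-0.0966,"claw":0.022},
    {"tx":0.0282,"ty":-0.0496,"tz":0,"rx":0,"ry":0,"rz":-0.0966,"claw":0.022}
  ]
}}

```text
time: 1.52
tool_pos: [0.5309, -0.0162, 0.2308]
orientation: [-0.0, 0.666, 0.746, 0.0]
contact_force: [0.6, 0.8, -0.1]
opening: 0.244
grasp_force: 0.0
```

>>> {"op": "apply_moves", "data": {
  "series": [
    {"tx":0.0282,"ty":-0.0496,"tz":0,"rx":0,"ry":0,"rz":-0.0966,"claw":0.022},
    {"tx":0,"ty":0,"tz":0,"rx":0,"ry":0,"rz":0,"claw":0.022}
  ]
}}

```text
time: 1.78
tool_pos: [0.5598, -0.0672, 0.2301]
orientation: [0.0, 0.702, 0.712, -0.0]
contact_force: [-0.6, 0.0, 0.0]
opening: 0.24
grasp_force: 0.0
```

```bash
python3 - <<'E'
from h import *
s=readout.read_state();q=s["orientation"];Rm=R.from_quat(q,scalar_first=True)
print(s["time"],np.round(s["tool_pos"],4),"tool y",Rm.apply([0,1,0]).round(4),"z",Rm.apply([0,0,1]).round(4),s["opening"])
m=camera_model("wrist");np.save("wm.npy",m,allow_pickle=True);print(m["xyz"],m["rotation"])
p,d=get_image("wrist");cv2.imwrite("pics/w1.png",p);np.save("w1.npy",d)
q=p.copy()
T=lambda x,y,z:[.548+.9998*x-.0185*y,.0403+.0185*x+.9998*y,z]
for t in [(0,.0825,.085),(-.021,.08,.109),(.021,.08,.109),(-.0514,-.023,.097),(.0083,-.0613,.097),(.0504,-.0318,.097)]:
    u=project("wrist",m,T(*t))[0];print(t,u.round(1));cv2.drawMarker(q,tuple(int(round(a)) for a in u),(0,0,255),0,10)
cv2.imwrite("pics/w1m.png",q)
E
```

```text
1.775 [ 0.5598 -0.0672  0.2301] tool y [ 9.999e-01  1.420e-02 -3.000e-04] z [-3.e-04 -7.e-04 -1.e+00] 0.2404641869645725
[0.55876996 0.01174794 0.3828572 ] [ 9.89942695e-01 -1.41291073e-01 -7.42297843e-04  7.05287750e-03]
(0, 0.0825, 0.085) [247.3  -3.5]
(-0.021, 0.08, 0.109) [223.8  -8.8]
(0.021, 0.08, 0.109) [269.3  -9.7]
(-0.0514, -0.023, 0.097) [194.   98.3]
(0.0083, -0.0613, 0.097) [256.2 136.4]
(0.0504, -0.0318, 0.097) [300.1 106.2]
```

View pics/w1m.png

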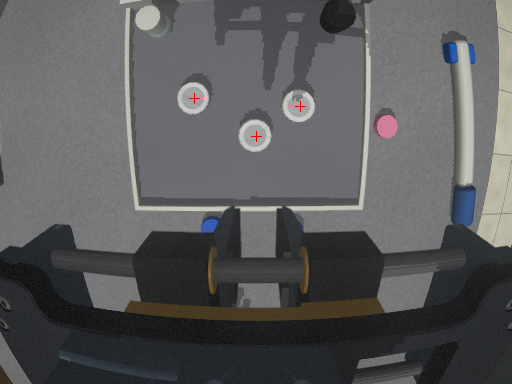

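The wrist view confirms the top-view positions to within about 1 mm: caps at (194,98), (255,135) and (299,106). I'm descending behind the middle cap.

>>> {"op": "apply_moves", "data": {
  "series": [
    {"tx":-0.002,"ty":0,"tz":-0.045,"rx":0,"ry":0,"rz":0.004,"claw":0.022},
    {"tx":0,"ty":0,"tz":-0.045,"rx":0,"ry":0,"rz":0,"claw":0.022},
    {"tx":0,"ty":0,"tz":-0.03,"rx":0,"ry":0,"rz":0,"claw":0.022},
    {"tx":0,"ty":0,"tz":-0.005,"rx":0,"ry":0,"rz":0,"claw":0.022},
    {"tx":0,"ty":0,"tz":0,"rx":0,"ry":0,"rz":0,"claw":0.022}
  ]
}}

```text
time: 2.45
tool_pos: [0.5567, -0.0632, 0.1067]
orientation: [0.0, 0.699, 0.716, 0.0]
contact_force: [0.2, 0.2, -0.1]
opening: 0.239
grasp_force: 0.0
```

>>> {"op": "apply_moves", "data": {
  "series": [
    {"tx":0,"ty":0.007,"tz":-0.001,"rx":0,"ry":0,"rz":0,"claw":0.022},
    {"tx":0,"ty":0.01,"tz":0,"rx":0,"ry":0,"rz":0,"claw":0.022},
    {"tx":-0.002,"ty":0.01,"tz":0,"rx":0,"ry":0,"rz":0,"claw":0.022},
    {"tx":-0.002,"ty":0.01,"tz":0,"rx":0,"ry":0,"rz":0,"claw":0.022},
    {"tx":-0.002,"ty":0.01,"tz":0,"rx":0,"ry":0,"rz":0,"claw":0.022}
  ]
}}

```text
time: 3.08
tool_pos: [0.5503, -0.0162, 0.105]
orientation: [0.0, 0.699, 0.715, 0.0]
contact_force: [-0.2, -0.2, 0.1]
opening: 0.24
grasp_force: 0.1
```

>>> {"op": "apply_moves", "data": {
  "series": [
    {"tx":-0.0022,"ty":0.01,"tz":0,"rx":0,"ry":0,"rz":0,"claw":0.022},
    {"tx":-0.0003,"ty":0.015,"tz":0,"rx":0,"ry":0,"rz":0,"claw":0.022},
    {"tx":-0.0003,"ty":0.015,"tz":0,"rx":0,"ry":0,"rz":0,"claw":0.022},
    {"tx":-0.0003,"ty":0.015,"tz":0,"rx":0,"ry":0,"rz":0,"claw":0.022},
    {"tx":0,"ty":0.005,"tz":0,"rx":0,"ry":0,"rz":0,"claw":0.022}
  ]
}}

```text
time: 3.7
tool_pos: [0.5474, 0.0442, 0.1049]
orientation: [-0.0, 0.699, 0.716, -0.0]
contact_force: [-0.2, -0.7, 0.5]
opening: 0.242
grasp_force: 0.1
```

```bash
cat > look.py <<'E'
from h import *
import sys
O=np.array([.548,.0403]);U=np.array([[.9998,.0185],[-.0185,.9998]])
s=readout.read_state();print(s["time"],np.round(s["tool_pos"],4),"tray",(U@(np.array(s["tool_pos"])[:2]-O)).round(4),np.round(s["contact_force"],1))
n=sys.argv[1];v=sys.argv[2];m=camera_model(v)
p,d=get_image(v);cv2.imwrite(f"pics/{n}.png",p)
for r in sys.argv[3:]:
    x0,y0,x1,y1=map(int,r.split(","))
    for c in caps(p,(x0,y0,x1,y1)):
        P=onplane(v,m,c[:2],.097)[0];print(c.round(1),"tray",(U@(P[:2]-O)).round(4))
E
python3 look.py w2 wrist 130,5,370,220
```

```text
3.7 [0.5474 0.0442 0.1049] tray [-0.0006  0.0039] [-0.2 -0.7  0.5]
[258.2 193.7  26.9] tray [-0.0005  0.032 ]
[256.7  63.5  64.9] tray [-0.0017  0.1041]
[359.   66.3  53. ] tray [0.0546 0.1055]
[145.3  62.1  54.6] tray [-0.0637  0.1079]
```

View pics/w2.png

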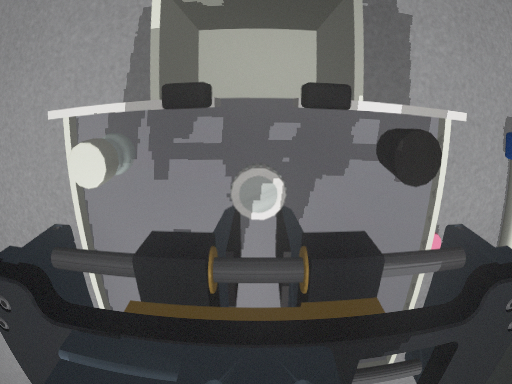

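The cap sits in the finger cradle at (258,194). It is centred on the gate, whose heads have inner edges at 211 and 302. I'm pushing it through; the fingers will stop short of the fence.

>>> {"op": "apply_moves", "data": {
  "series": [
    {"tx":-0.0002,"ty":0.012,"tz":0,"rx":0,"ry":0,"rz":0,"claw":0.022},
    {"tx":-0.0002,"ty":0.012,"tz":0,"rx":0,"ry":0,"rz":0,"claw":0.022},
    {"tx":-0.0002,"ty":0.012,"tz":0,"rx":0,"ry":0,"rz":0,"claw":0.022},
    {"tx":-0.0002,"ty":0.011,"tz":0,"rx":0,"ry":0,"rz":0,"claw":0.022},
    {"tx":-0.0002,"ty":0.01,"tz":0,"rx":0,"ry":0,"rz":0,"claw":0.022}
  ]
}}

```text
time: 4.38
tool_pos: [0.5464, 0.1008, 0.105]
orientation: [0.0, 0.699, 0.715, 0.0]
contact_force: [-0.1, -0.5, -0.8]
opening: 0.243
grasp_force: 0.1
```

>>> {"op": "apply_moves", "data": {
  "series": [
    {"tx":0,"ty":0.001,"tz":0,"rx":0,"ry":0,"rz":0,"claw":0.022},
    {"tx":0,"ty":0,"tz":0,"rx":0,"ry":0,"rz":0,"claw":0.022}
  ]
}}

```text
time: 4.62
tool_pos: [0.5464, 0.101, 0.105]
orientation: [0.0, 0.699, 0.715, -0.0]
contact_force: [0.6, -0.8, 0.7]
opening: 0.241
grasp_force: 0.0
```

```bash
python3 look.py w3 wrist
```

```text
4.625 [0.5464 0.101  0.105 ] tray [-0.0005  0.0607] [ 0.6 -0.8  0.7]
```

View pics/w3.png

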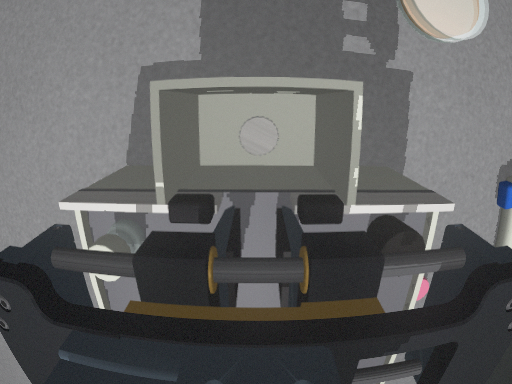

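The first cap lies on the trough bottom, at (259,136). I'm going up and over, behind the +x cap.

>>> {"op": "apply_moves", "data": {
  "series": [
    {"tx":0,"ty":-0.003,"tz":0.045,"rx":0,"ry":0,"rz":0,"claw":0.022},
    {"tx":0.0177,"ty":-0.0435,"tz":0,"rx":0,"ry":0,"rz":0,"claw":0.022},
    {"tx":0.0177,"ty":-0.0435,"tz":0,"rx":0,"ry":0,"rz":0,"claw":0.022},
    {"tx":0.0177,"ty":-0.0435,"tz":0,"rx":0,"ry":0,"rz":0,"claw":0.022},
    {"tx":0,"ty":0,"tz":0,"rx":0,"ry":0,"rz":0,"claw":0.022}
  ]
}}

```text
time: 5.3
tool_pos: [0.6004, -0.0357, 0.1498]
orientation: [0.001, 0.701, 0.714, 0.0]
contact_force: [-0.8, 0.4, -0.4]
opening: 0.243
grasp_force: 0.0
```

```bash
python3 look.py w4 wrist 80,90,380,225
```

```text
5.3 [ 0.6004 -0.0357  0.1498] tray [ 0.051  -0.0769] [-0.8  0.4 -0.4]
[237.3 149.9  15. ] tray [ 0.0366 -0.0309]
[265.7 151.2  20.7] tray [ 0.0565 -0.0319]
[119.7 140.9  20.6] tray [-0.0522 -0.022 ]
[351.1 159.1  58.9] tray [ 0.1188 -0.0369]
[354.6  91.4   3.6] tray [0.1191 0.0121]
```

View pics/w4.png

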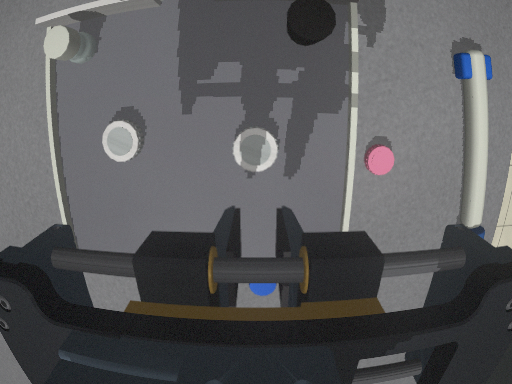

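The cap centre is at about (255,150), which is tray (49,-31) mm. It is partly in shadow. I'm descending, seating the cap, then pushing diagonally to the gate line.

>>> {"op": "apply_moves", "data": {
  "series": [
    {"tx":-0.0015,"ty":0,"tz":-0.03,"rx":0,"ry":0,"rz":0.004,"claw":0.022},
    {"tx":0,"ty":0,"tz":-0.015,"rx":0,"ry":0,"rz":0.004,"claw":0.022},
    {"tx":0,"ty":0.004,"tz":0,"rx":0,"ry":0,"rz":0,"claw":0.022},
    {"tx":-0.0002,"ty":0.009,"tz":0,"rx":0,"ry":0,"rz":0,"claw":0.022},
    {"tx":-0.0002,"ty":0.009,"tz":0,"rx":0,"ry":0,"rz":0,"claw":0.022}
  ]
}}

```text
time: 5.98
tool_pos: [0.5979, -0.0095, 0.1057]
orientation: [0.0, 0.696, 0.718, 0.001]
contact_force: [0.0, -1.3, 1.1]
opening: 0.24
grasp_force: 0.0
```

>>> {"op": "apply_moves", "data": {
  "series": [
    {"tx":-0.0085,"ty":0.0127,"tz":0,"rx":0,"ry":0,"rz":0,"claw":0.022},
    {"tx":-0.0085,"ty":0.0127,"tz":0,"rx":0,"ry":0,"rz":0,"claw":0.022},
    {"tx":-0.0085,"ty":0.0127,"tz":0,"rx":0,"ry":0,"rz":0,"claw":0.022},
    {"tx":-0.0085,"ty":0.0127,"tz":0,"rx":0,"ry":0,"rz":0,"claw":0.022},
    {"tx":-0.0085,"ty":0.0127,"tz":0,"rx":0,"ry":0,"rz":0,"claw":0.022}
  ]
}}

```text
time: 6.6
tool_pos: [0.5544, 0.0539, 0.105]
orientation: [0.0, 0.696, 0.718, 0.0]
contact_force: [-0.1, 0.8, 0.1]
opening: 0.241
grasp_force: 0.1
```

```bash
python3 look.py w5 wrist 200,150,320,225
```

```text
6.6 [0.5544 0.0539 0.105 ] tray [0.0067 0.0135] [-0.1  0.8  0.1]
[258.4 193.8  26.7] tray [0.0066 0.0415]
```

>>> {"op": "apply_moves", "data": {
  "series": [
    {"tx":-0.0037,"ty":0.008,"tz":0,"rx":0,"ry":0,"rz":-0.01,"claw":0.022},
    {"tx":-0.0037,"ty":0.008,"tz":0,"rx":0,"ry":0,"rz":0,"claw":0.022},
    {"tx":-0.0002,"ty":0.0105,"tz":0,"rx":0,"ry":0,"rz":0,"claw":0.022},
    {"tx":-0.0002,"ty":0.0105,"tz":0,"rx":0,"ry":0,"rz":0,"claw":0.022},
    {"tx":-0.0002,"ty":0.0105,"tz":0,"rx":0,"ry":0,"rz":0,"claw":0.022}
  ]
}}

```text
time: 7.28
tool_pos: [0.5472, 0.1013, 0.1049]
orientation: [0.0, 0.7, 0.714, 0.0]
contact_force: [-0.3, 0.3, -0.3]
opening: 0.242
grasp_force: 0.1
```

>>> {"op": "apply_moves", "data": {
  "series": [
    {"tx":0,"ty":0.0005,"tz":0,"rx":0,"ry":0,"rz":0,"claw":0.022},
    {"tx":0,"ty":0,"tz":0,"rx":0,"ry":0,"rz":0,"claw":0.022}
  ]
}}

```text
time: 7.52
tool_pos: [0.5471, 0.101, 0.1049]
orientation: [0.0, 0.7, 0.715, -0.0]
contact_force: [0.5, 0.7, -1.5]
opening: 0.242
grasp_force: 0.0
```

```bash
python3 look.py w6 wrist
```

```text
7.525 [0.5471 0.101  0.1049] tray [0.0002 0.0607] [ 0.5  0.7 -1.5]
```

View pics/w6.png

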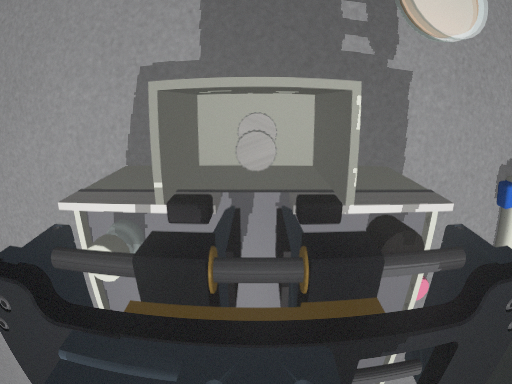

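Both caps are in the trough, at (257,131) and (256,150). Now the third.

>>> {"op": "apply_moves", "data": {
  "series": [
    {"tx":0,"ty":-0.003,"tz":0.045,"rx":0,"ry":0,"rz":0,"claw":0.022},
    {"tx":-0.0166,"ty":-0.0417,"tz":0,"rx":0,"ry":0,"rz":0,"claw":0.022},
    {"tx":-0.0166,"ty":-0.0417,"tz":0,"rx":0,"ry":0,"rz":0,"claw":0.022},
    {"tx":-0.0166,"ty":-0.0417,"tz":0,"rx":0,"ry":0,"rz":0,"claw":0.022},
    {"tx":0,"ty":0,"tz":0,"rx":0,"ry":0,"rz":0,"claw":0.022}
  ]
}}

```text
time: 8.2
tool_pos: [0.4961, -0.0294, 0.1501]
orientation: [-0.0, 0.701, 0.713, -0.0]
contact_force: [-0.4, 0.1, -0.2]
opening: 0.24
grasp_force: 0.0
```

```bash
python3 look.py w7 wrist 210,110,310,220
```

```text
8.2 [ 0.4961 -0.0294  0.1501] tray [-0.0532 -0.0687] [-0.4  0.1 -0.2]
[239.  149.2  12.5] tray [-0.0663 -0.0222]
[267.2 149.8  20.9] tray [-0.0466 -0.0227]
[252.9 130.5   2.5] tray [-0.0565 -0.0091]
```

>>> {"op": "apply_moves", "data": {
  "series": [
    {"tx":-0.0025,"ty":0,"tz":-0.03,"rx":0,"ry":0,"rz":-0.06,"claw":0.022},
    {"tx":-0.0025,"ty":0,"tz":-0.015,"rx":0,"ry":0,"rz":-0.06,"claw":0.022},
    {"tx":0.0008,"ty":0.004,"tz":0,"rx":0,"ry":0,"rz":0,"claw":0.022},
    {"tx":0.0008,"ty":0.008,"tz":0,"rx":0,"ry":0,"rz":0,"claw":0.022},
    {"tx":0.0008,"ty":0.008,"tz":0,"rx":0,"ry":0,"rz":0,"claw":0.022}
  ]
}}

```text
time: 8.88
tool_pos: [0.4955, -0.0061, 0.1057]
orientation: [0.001, 0.741, 0.672, 0.001]
contact_force: [-0.1, -0.2, 0.1]
opening: 0.241
grasp_force: 0.0
```

>>> {"op": "apply_moves", "data": {
  "series": [
    {"tx":0.0083,"ty":0.0127,"tz":0,"rx":0,"ry":0,"rz":0,"claw":0.022},
    {"tx":0.0083,"ty":0.0127,"tz":0,"rx":0,"ry":0,"rz":0,"claw":0.022},
    {"tx":0.0083,"ty":0.0127,"tz":0,"rx":0,"ry":0,"rz":0,"claw":0.022},
    {"tx":0.0083,"ty":0.0127,"tz":0,"rx":0,"ry":0,"rz":0,"claw":0.022},
    {"tx":0.0083,"ty":0.0127,"tz":0,"rx":0,"ry":0,"rz":0,"claw":0.022}
  ]
}}

```text
time: 9.5
tool_pos: [0.5368, 0.0573, 0.1049]
orientation: [0.0, 0.741, 0.671, -0.0]
contact_force: [-0.0, -0.4, 0.6]
opening: 0.24
grasp_force: 0.2
```

```bash
python3 look.py w8 wrist 200,150,320,225
```

```text
9.5 [0.5368 0.0573 0.1049] tray [-0.0109  0.0172] [-0.  -0.4  0.6]
[258.1 194.1  26.7] tray [-0.0075  0.0449]
```

>>> {"op": "apply_moves", "data": {
  "series": [
    {"tx":0.0054,"ty":0.006,"tz":0,"rx":0,"ry":0,"rz":0.058,"claw":0.022},
    {"tx":0.0054,"ty":0.006,"tz":0,"rx":0,"ry":0,"rz":0.058,"claw":0.022},
    {"tx":-0.0002,"ty":0.005,"tz":0,"rx":0,"ry":0,"rz":0,"claw":0.022}
  ]
}}

```text
time: 9.93
tool_pos: [0.5471, 0.0738, 0.1048]
orientation: [0.0, 0.701, 0.713, 0.0]
contact_force: [-1.0, 0.7, -0.2]
opening: 0.246
grasp_force: 0.1
```

```bash
python3 look.py w9 wrist 230,170,290,225
```

```text
9.925 [0.5471 0.0738 0.1048] tray [-0.0003  0.0335] [-1.   0.7 -0.2]
[258.3 194.1  26.8] tray [0.     0.0613]
```

>>> {"op": "apply_moves", "data": {
  "series": [
    {"tx":-0.0002,"ty":0.009,"tz":0,"rx":0,"ry":0,"rz":0,"claw":0.022},
    {"tx":-0.0002,"ty":0.009,"tz":0,"rx":0,"ry":0,"rz":0,"claw":0.022},
    {"tx":-0.0002,"ty":0.009,"tz":0,"rx":0,"ry":0,"rz":0,"claw":0.022},
    {"tx":0,"ty":0.0005,"tz":0,"rx":0,"ry":0,"rz":0,"claw":0.022},
    {"tx":0,"ty":0,"tz":0,"rx":0,"ry":0,"rz":0,"claw":0.022}
  ]
}}

```text
time: 10.6
tool_pos: [0.5462, 0.101, 0.105]
orientation: [0.0, 0.701, 0.713, -0.0]
contact_force: [-0.3, 0.4, 1.1]
opening: 0.242
grasp_force: 0.0
```

>>> {"op": "apply_moves", "data": {
  "series": [
    {"tx":0,"ty":-0.004,"tz":0.04,"rx":0,"ry":0,"rz":0,"claw":0.022},
    {"tx":0,"ty":0,"tz":0.05,"rx":0,"ry":0,"rz":0,"claw":0.022},
    {"tx":0,"ty":0,"tz":0.03,"rx":0,"ry":0,"rz":0,"claw":0.022},
    {"tx":0,"ty":0,"tz":0,"rx":0,"ry":0,"rz":0,"claw":0.022}
  ]
}}

```text
time: 11.1
tool_pos: [0.5475, 0.0968, 0.2275]
orientation: [0.002, 0.701, 0.713, 0.002]
contact_force: [-0.3, -0.5, 0.0]
opening: 0.246
grasp_force: 0.0
```

```bash
python3 look.py w10 wrist
```

```text
11.1 [0.5475 0.0968 0.2275] tray [0.0006 0.0565] [-0.3 -0.5  0. ]
```

View pics/w10.png

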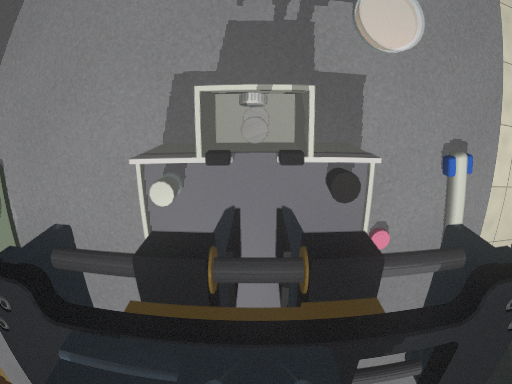

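All three caps are in the trough: flat discs at (255,127) and (255,113), and the third tipped against the far wall at (253,98). The stopper and vial are still standing. I'll let it settle and check that cap's depth before handing in.

>>> {"op": "apply_moves", "data": {
  "series": [
    {"tx":0,"ty":0,"tz":0,"rx":0,"ry":0,"rz":0,"claw":0.022},
    {"tx":0,"ty":0,"tz":0,"rx":0,"ry":0,"rz":0,"claw":0.022},
    {"tx":0,"ty":0,"tz":0,"rx":0,"ry":0,"rz":0,"claw":0.022},
    {"tx":0,"ty":0,"tz":0,"rx":0,"ry":0,"rz":0,"claw":0.022}
  ]
}}

```text
time: 11.65
tool_pos: [0.5461, 0.0969, 0.2246]
orientation: [-0.0, 0.701, 0.713, -0.0]
contact_force: [-0.4, 0.3, 0.5]
opening: 0.242
grasp_force: 0.0
```

```bash
python3 - <<'E'
from h import *
m=camera_model("wrist");p,d=get_image("wrist")
for uv in [(253,98),(245,98),(262,98),(253,104),(255,113),(255,128)]:
    o,r=rays("wrist",m,uv);c=R.from_quat(m["rotation"],scalar_first=True).inv().apply(r)[0]
    P=o+r[0]*d[uv[1],uv[0]]/-c[2];print(uv,P.round(3))
a=cv2.imread("pics/w10.png");print(cv2.absdiff(a,p)[85:160,200:310].mean(), readout.read_state()["time"])
E
```

```text
(253, 98) [0.539 0.181 0.048]
(245, 98) [0.53  0.181 0.041]
(262, 98) [0.549 0.181 0.045]
(253, 104) [0.539 0.174 0.041]
(255, 113) [0.541 0.163 0.016]
(255, 128) [0.542 0.146 0.028]
8.340040404040405 11.7
```

```bash
python3 -c "
from bench import *
print(finish_job())"
```

```text
the job is handed in; nothing more can be done
None
```

All three caps were pushed through the gate one at a time and are in the trough, the third tipped against its far wall; the stopper and vial are still standing, and I handed the job in at about 11.7 s.

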